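# Seat a vial rack in the code reader and hold its spring lever level

## Robot

A 7-joint arm with a two-finger parallel gripper is mounted at the origin on the work surface. World frame = base frame: x ahead of the robot, y to its left, z up, the work surface at z = 0. Lengths are in m, angles in rad, forces in N, time in s.
With the tool pointing down it reaches from about 0.4 to 0.85 m from the base axis. Payload 4.5 kg.
Tool frame: the origin (TCP) lies where the fingers leave the gripper's body, on its centre line; the fingertips stand 64 mm ahead of it and the grasp point (between the pads) lies 45 mm ahead of it; z points along the fingers, y is the direction in which the jaws open and shut (so a half turn about z gives the same grasp; the last joint's range is limited). The gripper opens to 88 mm and grips with 3 to 60 N. Pads are 18 mm wide; open, the fingers measure 123 mm over their backs; the gripper's body (75 mm by 187 mm) begins 45 mm behind the grasp point.
Start: joints at [1.307, 0.689, -0.195, 1.565, 0.157, 0.902, -0.215], TCP at [0.183, -0.598, 0.303] pointing down, gripper open.
Joint ranges: [-3.01, 3.01], [-0.46, 2.08], [-1.47, 1.51], [0.13, 2.56], [-1, 4.14], [0.04, 2.09], [-2.66, 2.66]. Speed limits (rad/s): [2.57, 2.57, 3.14, 3.14, 3.14, 3.14, 3.14].

## Interface

Orientations are given as a unit quaternion [x, y, z, w].
In Python, from plant import monitor, snapshot, workorder, finder gives the robot as it stands.
- The arm moves only by the tool carry_out, never from a script. Its argument "motion" is one flat list of numbers, 6 for each row, row after row: the shift along the tool's x, y, z in cm, then the turn, a rotation vector about the tool's x, y, z in rad. In form: [x, y, z, rx, ry, rz, x, y, z, rx, ry, rz, ...]. A call has 1 to 8 rows; each row shifts and turns the commanded pose from where the row before left it, along the tool's axes as they then stand; what a row does not reach is not made up. A row lasts 1/8 s, in which the tool goes at most 62.5 mm and 10.7 degrees, less where a joint would pass 70% of its speed; a pose out of reach is approached as far as the arm can. A call with a gripper value outside its range is refused whole. "hand" is the finger opening in cm, from 0 to 8.81, set as the call begins (left out, the last holds). The fingers move at their own pace and stop on an object; "grip_force" is the grip in N (left out, the last holds). Time passes only in rows, so rows that do not move let the fingers close. It gives the time, the measured TCP pose, the force and the opening at its end, in the units of the state.
- monitor.get_state(): the state, without advancing time (a new reading comes with each control period).
- snapshot(name): name is "scene" or "top" or "wrist"; returns a dict with "frame" (400x640x3 uint8, red, green, blue), "range_z" (400x640 float32, m along the optical axis (not along the pixel's ray), 0 where there is no reading), "fx", "fy", "cx", "cy" (pixels), "rvec" (rotation vector, rad) and "tvec" (3), from world to camera coordinates, as OpenCV has them; the wrist camera has in their place "hand_eye" (4x4, takes a point from camera to tool coordinates, whose origin is the TCP and whose axes are the flange's). Camera axes: x right, y down, z forward; pixel columns grow to the right and rows downward; lengths in m; the calibration is good to about 2 mm. A picture is of the moment at which its call begins: read the wrist's pose just before it.
- workorder.finish_job(): hands the job in, once; it reports no verdict.
Trained networks look in a picture, given as the dict that the camera call returned (one of the last four; its "shot" number tells which), for a name from the list of things; names that differ only in an ending like _2 or _b are one class to them, and where a whole thing is asked for, a point or a joint stands for the part that bears it (a point fixed in the world has none). Each returns a list of dicts, best first, with "p" (0 to 1); they miss things now and then, are a little off and sometimes report something else, mostly with a low value. They report only what shows in the picture. A call takes as long as a camera call. They do not tell look-alikes from the thing itself.
- finder.masks_of(picture, thing): "pixels" (400x640 bool, what is visible of it) and "extent" ([left, top, right, bottom] in pixels, round what is visible of it).
The state is a dict: "clock": time; "q": joint angles; "qd": joint speeds; "joint_torque": joint torques, N m; "tool_pos": TCP position; "eef_rot": TCP orientation; "contact_force": force on the tool from outside, world axes, zero at the start; "moment": the same for the moment, N m; "opening": opening from 0.0 (shut) to 1.0 (fully open).
Only numpy, scipy, OpenCV 4.12 (cv2) and the standard library are available. Lean on these libraries where they do the work, as an engineer would, in place of code of your own. Each camera call takes 0.05 s, during which the arm holds its last target. There are 200 camera calls.

## Task

Lift the long vial rack into the code reader so that it sits flat and square on the window between the four corner guides, setting it down rather than dropping it, and let go of it. Then press the paddle of the reader's spring lever down until the lever arm is level and keep it there: finish while still holding it level, since it springs up when let go. Never push the lever down to its bottom stop, which trips the reader; keep the rack upright and leave the other things on the bench alone.

Things in the scene. Friction and masses are not known exactly. Their poses are not given: they have to be found in the camera images.
- rack_center (a point): Long vial rack: blue plastic block 112 mm long (its x), 54 wide (its y), 42 high, about 0.3 kg, with 11 dark-blue vial caps fixed in it, standing 10 mm above its top. Starts upright on the bench. This point: middle of the block, 21 mm above its underside. Either way round will do in the reader. Grip across the 54 mm width.
- window (a point): Code reader: fixed slate box 150 (its x) x 100 x 30 mm, dark window in its flat top. Four aluminium L corner guides form a pocket 115 (x) x 57 mm: 1.5 mm play per side. Guides go straight up 10 mm, then flare out to 17 mm; the middle 63 mm of each long side is open for fingers. This point: pocket centre on the flat top, 30 mm above the bench, where the rack's underside rests; axes as the box.
- lever_box: Stand of the reader's hold-to-run lever: fixed slate base 200 (its x) x 80 x 16 mm, two hinge cheeks 88 mm high near its +x end. A thin aluminium post 34 mm to +y of the origin bears a dark mark at the lever's level height (70 mm). Origin: centre of the underside, on the bench. Its x axis points from the paddle end to the hinge end.
- hinge (a point): The lever's hinge axis: on the lever stand, 65 mm towards +x from the stand's origin, 70 mm above the bench; the axis runs along the stand's y.
- paddle (a point): Centre of the top face of the black paddle (56 along the arm x 46 x 16 mm) at the lever's free end: 130 mm from the hinge, 8 mm above the arm's centre line, on the stand's -x side. With the lever level it is 78 mm above the bench and 65 mm to -x of the stand's origin; released, about 128 mm above the bench and 52 mm to -x. It moves in an arc about the hinge.
- hold_lever (a joint): Angle of the spring lever, rad: 0 = released, arm raised 0.40 rad above level; 0.40 = arm level, 0.70 = bottom stop (trips). A spring pushes it up: about 2 N at the paddle to start it, about 7 N to hold it level, about 11 N at the bottom stop. There is no catch.
- square_rack: Bystander: square blue vial rack, 62 x 62 x 42 mm, two vials. Origin at the centre of its underside. Leave alone.
- cap_jar: Bystander: small glass jar, 56 mm across, 55 mm high. Origin at the centre of its underside. Leave alone.
- solvent: Bystander: amber bottle, 72 mm across, 150 mm high. Origin at the centre of its underside. Leave alone.
- tip_box: Bystander: pipette-tip box, 120 x 85 x 63 mm. Origin at the centre of its underside. Leave alone.
Things that resemble listed ones, but are neither listed nor needed, are in the scene too. What is shaped like the part that bears window but red is not meant. What is shaped like the part that bears rack_center but turquoise is not meant.

How it is judged:
By the outcome, as a careful person would: the job done as asked, in the order asked, and still so for the second after the job is handed in, while the arm keeps its last pose, push and grip.
It also fails if it takes over 58 s, if anything falls off the work surface, if the arm or the gripper's body presses on something with over 40 N, if the wrist force passes 120 N, or if a joint passes its speed limit or range.

## Working session

There is one attempt and no reset: what is moved stays moved. The work goes in short steps, Python scripts to look and compute and a tool call to move; the robot and the scene stay as the last step left them, time stands still between calls to the robot, and variables do not carry over. Pictures are saved under pics/ and viewed, about 8 in all and at most 12, crops included, and the job is handed in when it is done.

Besides the shell and the picture viewer there is one more tool, called after "Call:" in YAML: its name, and indented under it one key for each argument. carry_out: Moves the arm, as the interface text tells. Its arguments: {"type":"object","properties":{"motion":{"type":"array"},"hand":{"type":"number"},"grip_force":{"type":"number"}},"required":["motion"]}

```bash
mkdir -p pics; ls
python3 - <<'E'
from plant import monitor, snapshot, finder
import cv2, numpy as np, pickle
print(monitor.get_state())
for n in ("scene","top"):
    p=snapshot(n); pickle.dump(p,open(n+".pkl","wb"))
    cv2.imwrite(f"pics/{n}0.png",p["frame"][:,:,::-1])
    print(n,p["fx"],p["cx"],p["cy"],p["rvec"],p["tvec"])
    for t in ("rack_center","window","lever_box","paddle","square_rack","cap_jar","solvent","tip_box"):
        try:
            print(t,[(round(d["p"],2),[int(v) for v in d["extent"]]) for d in finder.masks_of(p,t)][:4])
        except Exception as e: print(t,e)
E
```

```text
pics
{'clock': 0.0, 'q': array([ 1.30682365,  0.69001248, -0.19451908,  1.56633007,  0.15730924,
        0.90248538, -0.21509366]), 'qd': array([ 6.78905000e-04, -9.78785724e-04,  4.52753027e-04,  2.92997058e-05,
       -1.77521190e-03,  1.07331591e-03,  1.68027432e-04]), 'joint_torque': array([ 1.55900016e-03, -5.27572739e+01, -1.26683470e+00, -1.53431797e+01,
       -5.27517032e-02,  6.53130468e-03,  1.35406985e-04]), 'tool_pos': array([ 0.1831829 , -0.59702123,  0.30189599]), 'eef_rot': array([ 9.88929148e-01,  1.48385619e-01, -2.01727630e-04, -8.98755505e-04]), 'contact_force': array([-0.39134466,  0.28347091,  0.36897786]), 'moment': array([-0.01711177, -0.00095372, -0.01200225]), 'opening': 0.9993775278024702}
scene 508.05137948502846 322.15234807141405 197.3297739657787 [ 1.69258467  1.48945052 -0.83971711] [-0.07300201 -0.19949035  2.05500449]
rack_center [(0.57, [308, 196, 335, 227]), (0.57, [266, 216, 306, 245])]
window [(0.73, [176, 177, 226, 217]), (0.7, [206, 212, 257, 254]), (0.36, [450, 172, 495, 205])]
lever_box [(0.92, [387, 166, 426, 235]), (0.25, [449, 170, 493, 206])]
paddle [(0.68, [395, 167, 415, 213])]
square_rack [(0.77, [369, 249, 401, 283])]
cap_jar [(0.67, [278, 252, 296, 283])]
solvent [(0.62, [124, 191, 154, 242])]
tip_box [(0.68, [448, 171, 490, 205]), (0.35, [366, 246, 401, 281])]
top 453.01528860637546 322.2897401564875 198.97768726907387 [ 2.11141194 -2.15820865  0.14384748] [0.01558815 0.58025588 1.66529703]
rack_center [(0.77, [312, 202, 330, 234]), (0.66, [337, 182, 366, 205])]
window [(0.83, [379, 179, 413, 227]), (0.62, [404, 233, 446, 280])]
lever_box []
paddle [(0.57, [240, 190, 252, 232])]
square_rack [(0.85, [272, 138, 295, 159])]
cap_jar [(0.62, [347, 145, 358, 156])]
solvent [(0.76, [455, 199, 484, 218]), (0.48, [166, 223, 201, 259])]
tip_box [(0.21, [238, 190, 254, 231])]
```

Run:
```python
import cv2
a=cv2.imread("pics/scene0.png")[130:310,100:520]; b=cv2.imread("pics/top0.png")[110:310,140:500]
a=cv2.resize(a,(700,300),interpolation=cv2.INTER_CUBIC); b=cv2.resize(b,(540,300),interpolation=cv2.INTER_CUBIC)
b=cv2.copyMakeBorder(b,0,0,0,160,cv2.BORDER_CONSTANT)
cv2.imwrite("pics/both.png",cv2.vconcat([a,b]))
```

```text
(no output)
```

View pics/both.png

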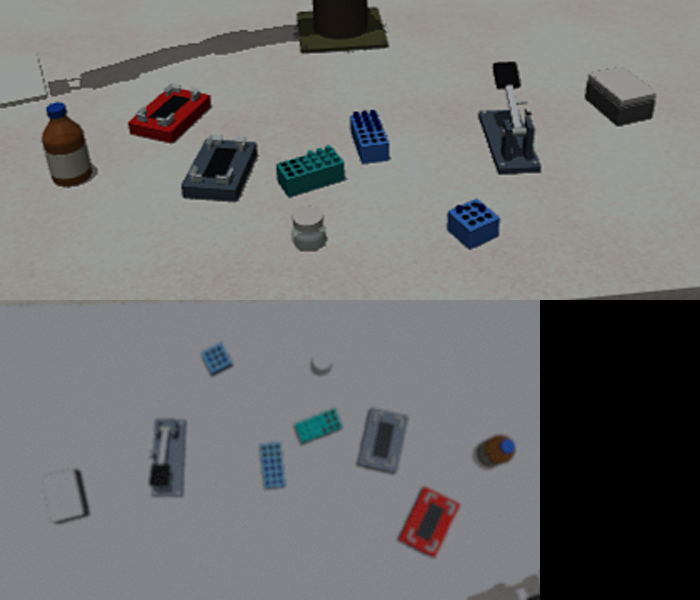

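The picture shows two long racks and two readers, in top-camera pixels. The blue rack at (321,218) is the one meant, and the turquoise one at (352,193) is not. The slate reader at (396,203) is the one meant, and the red one at (425,257) is not. The lever stand is around (252,214), with its paddle at about (247,225). Next I'll measure them from the masks and depth.

```bash
cat > h.py <<'E'
import numpy as np, cv2
from scipy.spatial.transform import Rotation as R
def cam_pose(p, st=None):
    "camera->world R,t"
    if "hand_eye" in p:
        T=np.eye(4); T[:3,:3]=R.from_quat(st["eef_rot"]).as_matrix(); T[:3,3]=st["tool_pos"]
        M=T@p["hand_eye"]; return M[:3,:3],M[:3,3]
    r=cv2.Rodrigues(np.array(p["rvec"]))[0]; return r.T,-r.T@np.array(p["tvec"]).ravel()
def cloud(p, st=None):
    Rm,t=cam_pose(p,st); v,u=np.mgrid[:400,:640]; z=p["range_z"]
    c=np.stack([(u-p["cx"])/p["fx"]*z,(v-p["cy"])/p["fy"]*z,z],-1)
    w=c@Rm.T+t; w[z<=0]=np.nan; return w
def project(p, X, st=None):
    Rm,t=cam_pose(p,st); c=(np.atleast_2d(X)-t)@Rm
    return np.c_[c[:,0]/c[:,2]*p["fx"]+p["cx"],c[:,1]/c[:,2]*p["fy"]+p["cy"]]
def rect(xy):
    (c,s,a)=cv2.minAreaRect((xy*1000).astype(np.float32)); 
    if s[0]<s[1]: s=(s[1],s[0]); a+=90
    return np.round(np.array(c)/1000,4),np.round(s,1),round((a+90)%180-90,1)
E
python3 - <<'E'
from h import *; import pickle
p=pickle.load(open("top.pkl","rb")); w=cloud(p)
for n,(l,t,r,b),(z0,z1) in [("rack",(305,196,335,240),(.033,.06)),("reader",(372,173,420,232),(.02,.06)),("readertop",(372,173,420,232),(.023,.036)),("stand",(232,180,270,245),(.008,.03)),("paddle",(232,205,262,245),(.1,.15)),("lever",(232,180,270,245),(.08,.15)),
  ("turq",(334,178,370,208),(.03,.06)),("red",(400,230,450,284),(.02,.06)),("sq",(268,134,299,163),(.03,.06)),("jar",(343,141,362,160),(.03,.07)),("bottle",(450,194,490,224),(.05,.2)),("tip",(160,218,206,264),(.04,.08))]:
    q=w[t:b,l:r].reshape(-1,3); q=q[(q[:,2]>z0)&(q[:,2]<z1)]
    print(n,len(q),rect(q[:,:2]),"med",np.round(np.median(q,0),3), "zmax",q[:,2].max().round(3))
E
```

```text
rack 420 (array([0.5049, 0.0077]), array([111.6,  53.9]), 4.8) med [0.505 0.008 0.044] zmax 0.059
reader 1042 (array([ 0.5622, -0.2729]), array([152.9, 101.1]), -14.9) med [ 0.561 -0.272  0.032] zmax 0.056
readertop 811 (array([ 0.5627, -0.2724]), array([151.8, 100.1]), -14.3) med [ 0.561 -0.272  0.031] zmax 0.036
stand 710 (array([0.5426, 0.2791]), array([248.2, 140.8]), 1.5) med [0.529 0.261 0.016] zmax 0.029
paddle 238 (array([0.4994, 0.2731]), array([97.7, 46.1]), -5.0) med [0.483 0.274 0.128] zmax 0.143
lever 354 (array([0.5333, 0.2789]), array([164.1,  61.8]), -4.2) med [0.499 0.273 0.121] zmax 0.143
turq 424 (array([ 0.6026, -0.1107]), array([112.1,  55. ]), -70.5) med [ 0.601 -0.11   0.044] zmax 0.06
red 1105 (array([ 0.3557, -0.3782]), array([152.4, 101.7]), -28.0) med [ 0.355 -0.377  0.031] zmax 0.056
sq 260 (array([0.7847, 0.146 ]), array([62.5, 60.7]), 25.4) med [0.783 0.146 0.043] zmax 0.057
jar 152 (array([ 0.7666, -0.1223]), array([48.5, 45.8]), -0.4) med [ 0.764 -0.122  0.055] zmax 0.067
bottle 375 (array([ 0.5243, -0.5419]), array([71.4, 66. ]), 19.8) med [ 0.52  -0.533  0.108] zmax 0.157
tip 771 (array([0.4379, 0.5284]), array([119.6,  88.4]), 12.7) med [0.437 0.525 0.063] zmax 0.075
```

Call:
carry_out:
  motion: [5.6,-2.4,0,0,0,0.06,5.6,-2.1,0,0,0,0.06,5.6,-1.8,0,0,0,0.07,5.7,-1.4,0,0,0,0.07,5.8,-1.0,0,0,0,0.07,5.8,-0.6,0,0,0,0.07,5.8,-0.2,0,0,0,0.07,5.8,0.2,0,0,0,0.07]
  hand: 8.8

```text
clock: 1.9
tool_pos: [0.6193, -0.4753, 0.3032]
eef_rot: [0.993, -0.121, 0.0, -0.0]
contact_force: [0.1, -1.8, -0.8]
opening: 1.0
```

```bash
cat >> h.py <<'E'
def yaw(st):
    x=R.from_quat(st["eef_rot"]).as_matrix()[:,0]; return np.degrees(np.arctan2(x[1],x[0]))
def todo(st, tgt, yawdeg):
    "cm shift in tool axes (as now), and turn needed (rotvec, tool axes) to TCP target pointing down with yaw"
    Rt=R.from_quat(st["eef_rot"]); y=np.radians(yawdeg)
    G=R.from_matrix(np.array([[np.cos(y),np.sin(y),0],[np.sin(y),-np.cos(y),0],[0,0,-1]]))
    return np.round(Rt.inv().apply(np.array(tgt)-st["tool_pos"])*100,2), np.round((Rt.inv()*G).as_rotvec(),3)
E
python3 - <<'E'
from h import *; from plant import monitor,snapshot
import pickle
st=monitor.get_state(); p=snapshot("wrist"); pickle.dump((st,p),open("w1.pkl","wb"))
print(st["clock"],st["tool_pos"],yaw(st),st["q"].round(2),st["contact_force"].round(1)); print(p["hand_eye"].round(3),p["fx"])
cv2.imwrite("pics/w1.png",p["frame"][:,:,::-1])
print(todo(st,(.5049,.0077,.2),4.8))
w=cloud(p,st); q=w.reshape(-1,3); print(np.nanmin(q,0),np.nanmax(q,0))
m=(q[:,2]>.022)&(q[:,2]<.036)&(abs(q[:,0]-.562)<.11)&(abs(q[:,1]+.273)<.12); print(m.sum(),rect(q[m][:,:2]),np.median(q[m][:,2]))
E
```

```text
1.9 [ 0.61930417 -0.47526374  0.30316459] -13.904195454517913 [ 0.59  0.94  0.02  0.97 -0.02  1.23 -1.21] [ 0.1 -1.8 -0.8]
[[ 0.    -0.95  -0.313  0.082]
 [ 1.     0.     0.001 -0.001]
 [-0.001 -0.313  0.95  -0.082]
 [ 0.     0.     0.     1.   ]] 288.2230025428376
(array([-22.72, -44.13,  10.32]), array([-0.   , -0.001, -0.326]))
[ 0.21391969 -0.9188975  -0.00390006] [0.90260528 0.05268976 0.34253128]
5190 (array([ 0.5745, -0.2462]), array([185.3, 141.4]), -89.0) 0.029660857321012174
```

View pics/w1.png

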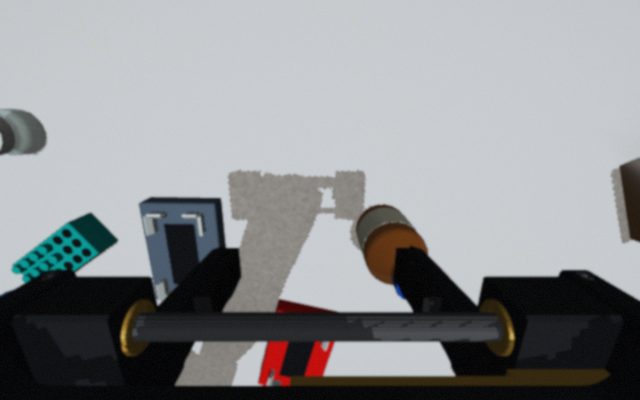

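The view shows the slate reader at about (180,245), the red look-alike at (300,340), the bottle at (390,250) and the turquoise rack at (65,250). I drifted to the +x, −y side of the reader, so I'll step back to put it ahead of the camera.

Call:
carry_out:
  motion: [-4.1,-3.7,0,0,0,0,-4.1,-3.7,0,0,0,0,-4.1,-3.7,0,0,0,0,-4.1,-3.7,0,0,0,0,-4.1,-3.7,0,0,0,0,0,0,0,0,0,0,0,0,0,0,0,0]

```text
clock: 2.82
tool_pos: [0.4629, -0.2483, 0.3032]
eef_rot: [0.993, -0.121, 0.001, 0.001]
contact_force: [1.1, -0.1, -0.6]
opening: 0.993
```

Run:
```python
from h import *; from plant import monitor,snapshot
import pickle
st=monitor.get_state(); p=snapshot("wrist"); pickle.dump((st,p),open("w2.pkl","wb"))
print(st["clock"],st["tool_pos"],yaw(st),st["q"].round(2))
w=cloud(p,st); q=w.reshape(-1,3); col=p["frame"].reshape(-1,3).astype(int)
near=(abs(q[:,0]-.562)<.1)&(abs(q[:,1]+.273)<.075)
for a,b in ((.024,.036),(.040,.052)):
    m=near&(q[:,2]>a)&(q[:,2]<b); print(a,m.sum(),rect(q[m][:,:2]),np.median(q[m][:,2]))
# predicted overlay from pocket pose
f=p["frame"][:,:,::-1].copy()
c=np.array([.5625,-.2724]); y=np.radians(-14.6); M=np.array([[np.cos(y),-np.sin(y)],[np.sin(y),np.cos(y)]])
for hx,hy,z,cl in ((.075,.05,.03,(0,255,0)),(.0575,.0285,.03,(0,0,255))):
    X=np.array([[hx,hy],[-hx,hy],[-hx,-hy],[hx,-hy]])@M.T+c; uv=project(p,np.c_[X,np.full(4,z)],st); print(uv.round())
    cv2.polylines(f,[np.int32(np.round(uv*8))],True,cl,1,cv2.LINE_AA,shift=3)
u0,v0=np.int32(uv.min(0)-70); u1,v1=np.int32(uv.max(0)+70); u0=max(u0,0);v0=max(v0,0)
g=f[v0:v1,u0:u1]; k=min(790/g.shape[1],590/g.shape[0]); cv2.imwrite("pics/w2.png",cv2.resize(g,None,fx=k,fy=k,interpolation=cv2.INTER_CUBIC)); print(u0,v0,k)
print(todo(st,(.5049-.03,.0077,.3),4.8))
```

```text
2.825 [ 0.46292684 -0.24827305  0.30323506] -13.871624122683386 [ 0.4   0.56  0.01  1.87 -0.01  0.71 -1.4 ]
0.024 10672 (array([ 0.5609, -0.2716]), array([150.5, 100.2]), -14.5) 0.029908493764321198
0.04 1219 (array([ 0.5607, -0.2717]), array([130.,  72.]), -14.5) 0.04521021484897497
[[271.  17.]
 [275. 158.]
 [357. 159.]
 [364.  18.]]
[[291.  36.]
 [293. 144.]
 [340. 144.]
 [344.  37.]]
221 0 2.7570093457943927
(array([ -4.98, -25.14,   0.29]), array([ 0.001, -0.002, -0.326]))
```

View pics/w2.png

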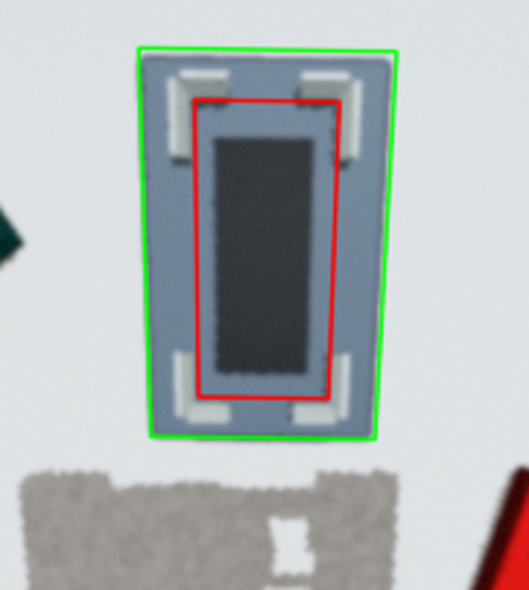

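The overlay fits the slate reader. The wrist view puts the pocket centre at (0.5608, −0.2717) with yaw −14.5°. Next is a close look at the blue rack.

Call:
carry_out:
  motion: [-2,-4.8,0,0,0,0,-2,-4.8,0,0,0,0,-2,-4.8,0,0,0,0,-2,-4.8,0,0,0,0,-1.8,-4.7,0,0,0,0,0,0,0,0,0,-0.163,0,0,0,0,0,-0.163,0,0,0,0,0,0]

```text
clock: 3.88
tool_pos: [0.4259, 0.0075, 0.3027]
eef_rot: [0.999, 0.04, 0.001, -0.0]
contact_force: [-0.7, -0.7, -0.5]
opening: 0.995
```

Run:
```python
from h import *; from plant import monitor,snapshot
import pickle
st=monitor.get_state(); p=snapshot("wrist"); pickle.dump((st,p),open("w3.pkl","wb"))
print(st["clock"],st["tool_pos"],yaw(st),st["q"].round(2))
w=cloud(p,st); q=w.reshape(-1,3); f=p["frame"]
near=(abs(q[:,0]-.505)<.08)&(abs(q[:,1]-.008)<.05)
for a,b in ((.037,.06),(.0395,.045),(.049,.055)):
    m=near&(q[:,2]>a)&(q[:,2]<b); print(a,m.sum(),rect(q[m][:,:2]),np.median(q[m][:,2]))
m=near&(q[:,2]>.037)&(q[:,2]<.06); c,s,a=rect(q[m][:,:2])
print(todo(st,(*c,.028+.045),a)); print(todo(st,(*c,.2),a))
cv2.imwrite("pics/w3.png",f[:,:,::-1])
```

```text
3.875 [0.4259274  0.00746028 0.30272105] 4.637852219759858 [-0.09  0.44 -0.05  2.14  0.04  0.56 -1.66]
0.037 4866 (array([0.5037, 0.0091]), array([111.2,  54. ]), 5.1) 0.04217664365558199
0.0395 3854 (array([0.5036, 0.0091]), array([111.,  54.]), 5.0) 0.04189377576710818
0.049 977 (array([0.4853, 0.0075]), array([63.5, 44.5]), 5.0) 0.051729071314935204
(array([ 7.73,  0.47, 22.98]), array([-0.   , -0.002, -0.008]))
(array([ 7.75,  0.47, 10.28]), array([-0.   , -0.002, -0.008]))
```

View pics/w3.png

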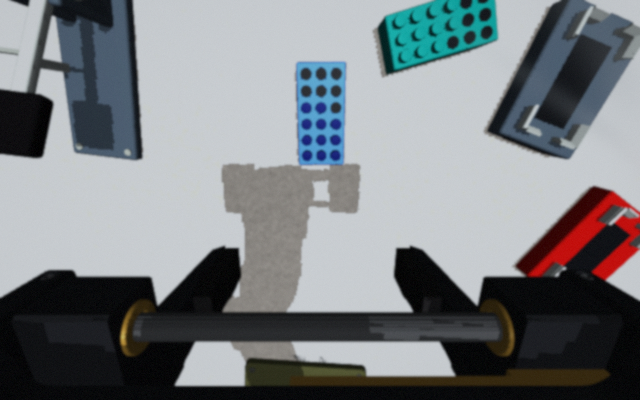

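The blue rack is at about (322,112), with the turquoise one apart at (437,35). Its centre is (0.5037, 0.0091), yaw 5°. I'll go over it and down.

Call:
carry_out:
  motion: [3.9,0.25,1,0,0,0,3.85,0.22,3,0,0,-0.006,0,0,5,0,0,0,0,0,5,0,0,0,0,0,4,0,0,0,0,0,3,0,0,0,0,0,2,0,0,0,0,0,0,0,0,0]

```text
clock: 4.92
tool_pos: [0.502, 0.0091, 0.0713]
eef_rot: [0.999, 0.043, -0.001, 0.001]
contact_force: [0.6, 0.3, 0.3]
opening: 0.999
```

Run:
```python
from h import *; from plant import monitor
st=monitor.get_state(); print(todo(st,(.5037,.0091,.073),5.0),st["contact_force"].round(1))
```

```text
(array([ 0.17,  0.01, -0.17]), array([ 0.001,  0.002, -0.   ])) [0.6 0.3 0.3]
```

Call:
carry_out:
  motion: [0.1,0,-0.1,0,0,0,0,0,0,0,0,0,0,0,0,0,0,0,0,0,0,0,0,0,0,0,0,0,0,0,0,0,0,0,0,0]
  hand: 5.0
  grip_force: 30

```text
clock: 5.68
tool_pos: [0.5034, 0.0097, 0.0743]
eef_rot: [0.999, 0.045, 0.0, 0.0]
contact_force: [0.5, -0.6, 5.9]
opening: 0.612
```

Call:
carry_out:
  motion: [0,0,-1,0,0,0,0,0,-2,0,0,0,0,0,-4,0,0,0,0,0,-5,0,0,0,0,0,0,0,0,0]

```text
clock: 6.3
tool_pos: [0.5045, 0.0098, 0.1968]
eef_rot: [0.999, 0.045, 0.003, -0.0]
contact_force: [-0.9, 0.3, -4.4]
opening: 0.611
```

Run:
```python
from h import *; from plant import monitor,snapshot
import pickle
st=monitor.get_state(); p=snapshot("wrist"); pickle.dump((st,p),open("w4.pkl","wb"))
print(st["clock"],st["tool_pos"],yaw(st),st["opening"]*8.81,st["contact_force"].round(1),st["moment"].round(2))
w=cloud(p,st); q=w.reshape(-1,3); T=R.from_quat(st["eef_rot"]).inv().apply(q-st["tool_pos"])
m=(T[:,2]>.02)&(T[:,2]<.055)&(abs(T[:,1])<.035)&(T[:,0]>-.01)&(T[:,0]<.09); print(m.sum(), T[m].min(0).round(4),T[m].max(0).round(4))
cv2.imwrite("pics/w4.png",p["frame"][:,:,::-1])
s=snapshot("scene"); cv2.imwrite("pics/s4.png",cv2.resize(s["frame"][130:280,230:430,::-1],None,fx=3,fy=3))
ok=m&(abs(T[:,1])<.022); A=np.c_[T[ok][:,0],np.ones(ok.sum())]
h,e=np.histogram(T[m][:,2],bins=14); print(h,e.round(3))
print(todo(st,(.5608,-.2717,.18),-14.5))
```

```text
6.3 [0.50454597 0.00980011 0.196779  ] 5.127473804024497 5.38174688949053 [-0.9  0.3 -4.4] [ 0.01 -0.03 -0.01]
18932 [-0.0089 -0.035   0.02  ] [0.0564 0.035  0.055 ]
[ 698  901  379  500 7391 7316  347  303  215  209  207  170  149  147] [0.02  0.022 0.025 0.027 0.03  0.032 0.035 0.037 0.04  0.042 0.045 0.047
 0.05  0.052 0.055]
(array([ 3.08, 28.54,  1.7 ]), array([-0.001, -0.006,  0.343]))
```

View pics/w4.png

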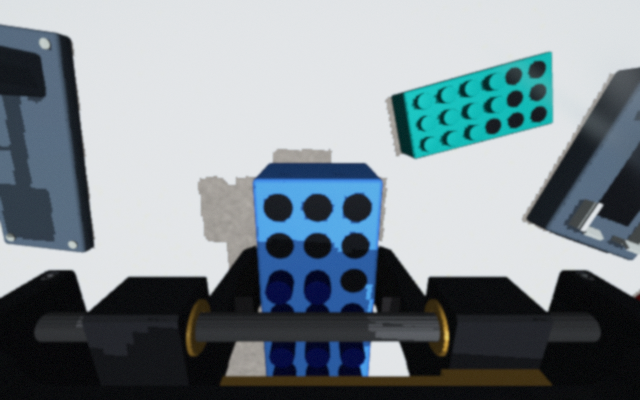

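The rack is held and level-looking at about (318,270). I'll fit its pose in the tool frame.

```bash
cat > held.py <<'E'
from h import *
def held(st,p):
    w=cloud(p,st); T=R.from_quat(st["eef_rot"]).inv().apply(w.reshape(-1,3)-st["tool_pos"])
    m=(abs(T[:,2]-.0322)<.003)&(abs(T[:,1])<.031)&(T[:,0]>.012)&(T[:,0]<.065)
    Q=T[m]; A=np.c_[Q[:,:2],np.ones(len(Q))]; k=np.linalg.lstsq(A,Q[:,2],rcond=None)[0]
    for _ in range(3):
        r=abs(A@k-Q[:,2])<.0012; k=np.linalg.lstsq(A[r],Q[r][:,2],rcond=None)[0]
    Q=Q[r]; ends=[]; L=[];Rr=[]
    for y in np.arange(-.024,.024,.004):
        s=Q[abs(Q[:,1]-y)<.002]; ends.append((y,np.percentile(s[:,0],99.5)))
    for x in np.arange(.024,.052,.004):
        s=Q[abs(Q[:,0]-x)<.002]; L.append((x,s[:,1].min())); Rr.append((x,s[:,1].max()))
    L,Rr,E=map(np.array,(L,Rr,ends))
    print("plane slope x,y deg",np.degrees(k[:2]).round(2),"z0",k[2].round(4),"xend",E[:,1].round(4))
    print("yaw from end",np.degrees(-np.polyfit(*E.T,1)[0]).round(2),"from sides",np.degrees([np.polyfit(*L.T,1)[0],np.polyfit(*Rr.T,1)[0]]).round(2),"y",L[:,1].mean().round(4),Rr[:,1].mean().round(4))
E
python3 - <<'E'
import pickle; from held import held
held(*pickle.load(open("w4.pkl","rb")))
E
```

```text
plane slope x,y deg [ 0.24 -0.09] z0 0.0323 xend [0.0558 0.0558 0.0557 0.0557 0.0556 0.0558 0.0558 0.0558 0.0557 0.0555
 0.0555 0.0557]
yaw from end 0.23 from sides [-0.48  0.33] y -0.0266 0.0264
```

Call:
carry_out:
  motion: [0.5,3.5,0,0,0,0,0.5,5,0,0,0,0,0.5,5.5,0,0,0,0,0.5,5.5,0,0,0,0,0.5,5,0,0,0,0,0.6,4,0,0,0,0.1,0,0,0,0,0,0.14,0,0,0,0,0,0.1]

```text
clock: 7.4
tool_pos: [0.5579, -0.2713, 0.1908]
eef_rot: [0.992, -0.127, -0.003, -0.001]
contact_force: [0.1, -0.2, -3.7]
opening: 0.605
```

Call:
carry_out:
  motion: [0,0,0,0,0,0,0,0,0,0,0,0]

```text
clock: 7.65
tool_pos: [0.5589, -0.2708, 0.1924]
eef_rot: [0.992, -0.124, -0.001, -0.0]
contact_force: [-0.3, -0.1, -4.0]
opening: 0.612
```

Run:
```python
from h import *; from plant import monitor,snapshot
for i in range(3):
    st=monitor.get_state(); snapshot("wrist")
    print(st["tool_pos"].round(4),yaw(st).round(2),*todo(st,(.5608,-.2717,.12),-14.5))
```

```text
[ 0.5589 -0.2708  0.1924] -14.21 [0.23 0.04 7.24] [-0.     0.003  0.005]
[ 0.559  -0.2709  0.1927] -14.24 [0.2  0.04 7.27] [-0.     0.002  0.005]
[ 0.5592 -0.271   0.1931] -14.26 [0.18 0.03 7.31] [-0.     0.001  0.004]
```

Call:
carry_out:
  motion: [0,0,2.5,0,0,0,0,0,2.5,0,0,0,0,0,1.5,0,0,0,0,0,0,0,0,0,0,0,0,0,0,0,0,0,0,0,0,0]

```text
clock: 8.55
tool_pos: [0.5601, -0.2715, 0.1298]
eef_rot: [0.992, -0.125, 0.001, 0.0]
contact_force: [0.0, 0.1, -4.5]
opening: 0.611
```

Run:
```python
from held import *; from plant import monitor,snapshot
import pickle
for i in range(4):
    st=monitor.get_state(); p=snapshot("wrist")
    print(st["tool_pos"].round(4),*todo(st,(.5608,-.2717,.1043),-14.5))
pickle.dump((st,p),open("w5.pkl","wb")); held(st,p)
w=cloud(p,st); q=w.reshape(-1,3)
y=np.radians(-14.5); M=np.array([[np.cos(y),-np.sin(y)],[np.sin(y),np.cos(y)]])
loc=(q[:,:2]-[.5608,-.2717])@M
g=(q[:,2]>.04)&(q[:,2]<.0485)&(abs(loc[:,0])<.085)&(abs(loc[:,1])<.05)
for s in (-1,1):
    a=loc[g&(loc[:,1]*s>0)&(loc[:,0]>.03)]; print("guide",s,len(a),a.min(0).round(4),a.max(0).round(4))
t=(q[:,2]>.026)&(q[:,2]<.033)&(abs(loc[:,0])<.085)&(abs(loc[:,1])<.06)&(loc[:,0]>.02); print("box end/sides in nominal frame",loc[t].min(0),loc[t].max(0))
cv2.imwrite("pics/w5.png",cv2.resize(p["frame"][:,:,::-1],(800,500))[:480,150:650])
```

```text
[ 0.5601 -0.2715  0.1298] [ 0.07 -0.    2.55] [ 0.    -0.002  0.003]
[ 0.56   -0.2715  0.1296] [ 0.08 -0.    2.53] [ 0.    -0.002  0.003]
[ 0.5599 -0.2714  0.1295] [0.09 0.   2.52] [ 0.    -0.001  0.003]
[ 0.5598 -0.2714  0.1294] [0.1  0.   2.51] [ 0.    -0.001  0.003]
plane slope x,y deg [ 0.18 -0.06] z0 0.0324 xend [0.0555 0.0555 0.0557 0.0556 0.0556 0.0556 0.0556 0.0555 0.0554 0.0555
 0.0553 0.0557]
yaw from end 0.04 from sides [-0.    0.88] y -0.0268 0.0263
guide -1 693 [ 0.0459 -0.0358] [ 0.0653 -0.013 ]
guide 1 696 [0.0449 0.0139] [0.0651 0.0366]
box end/sides in nominal frame [ 0.0200681  -0.04967419] [0.07495126 0.05059952]
```

View pics/w5.png

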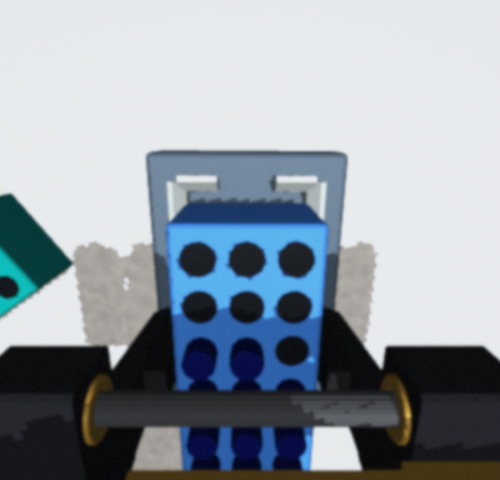

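The rack is centred over the guides to within about 1 mm. I'll apply the small correction and lower it slowly.

Call:
carry_out:
  motion: [0.14,-0.02,0.2,0,0,0.003,0,0,0.4,0,0,0,0,0,0.4,0,0,0,0,0,0.3,0,0,0,0,0,0.3,0,0,0,0,0,0,0,0,0]

```text
clock: 9.5
tool_pos: [0.5608, -0.2713, 0.1124]
eef_rot: [0.992, -0.126, -0.0, -0.0]
contact_force: [0.9, 0.5, -3.6]
opening: 0.611
```

Run:
```python
from held import *; from plant import monitor,snapshot
for i in range(3):
    st=monitor.get_state(); p=snapshot("wrist")
    print(st["tool_pos"].round(4),*todo(st,(.5612,-.2713,.1043),-14.5),st["contact_force"].round(1),st["moment"].round(2))
held(st,p)
```

```text
[ 0.5608 -0.2713  0.1124] [ 0.04 -0.01  0.81] [-0.     0.001 -0.   ] [ 0.9  0.5 -3.6] [ 0.   -0.02  0.02]
[ 0.5608 -0.2714  0.1126] [ 0.03 -0.02  0.83] [ 0.  0. -0.] [ 0.3  0.2 -3.8] [0.05 0.02 0.03]
[ 0.561  -0.2714  0.1128] [ 0.02 -0.02  0.85] [ 0. -0. -0.] [ 0.2 -0.6 -3.8] [ 0.03 -0.03  0.03]
plane slope x,y deg [ 0.23 -0.07] z0 0.0324 xend [0.0556 0.0556 0.0556 0.0557 0.0555 0.0555 0.0554 0.0557 0.0556 0.0554
 0.0555 0.0554]
yaw from end 0.24 from sides [-0.22 -0.32] y -0.0268 0.0263
```

Inside the flare with no contact. I'll continue down gently.

Call:
carry_out:
  motion: [0,0,0.2,0,0,0,0,0,0.2,0,0,0,0,0,0.2,0,0,0,0,0,0.1,0,0,0,0,0,0.05,0,0,0,0,0,0,0,0,0]

```text
clock: 10.4
tool_pos: [0.5609, -0.2714, 0.1052]
eef_rot: [0.992, -0.126, 0.0, 0.0]
contact_force: [0.9, -0.1, -2.9]
opening: 0.606
```

Call:
carry_out:
  motion: [0,0,0.05,0,0,0,0,0,0.05,0,0,0,0,0,0,0,0,0]

```text
clock: 10.78
tool_pos: [0.5609, -0.2714, 0.1043]
eef_rot: [0.992, -0.126, 0.0, 0.0]
contact_force: [-0.7, 1.1, -1.8]
opening: 0.61
```

Call:
carry_out:
  motion: [0,0,0.05,0,0,0,0,0,0.05,0,0,0,0,0,0,0,0,0]

```text
clock: 11.15
tool_pos: [0.561, -0.2714, 0.1043]
eef_rot: [0.992, -0.126, 0.0, 0.0]
contact_force: [-2.2, 1.4, 6.2]
opening: 0.612
```

Run:
```python
from held import *; from plant import monitor,snapshot
st=monitor.get_state(); p=snapshot("wrist"); held(st,p)
st=monitor.get_state(); print(st["tool_pos"].round(4),st["contact_force"].round(1),st["moment"].round(2))
```

```text
plane slope x,y deg [ 0.18 -0.04] z0 0.0324 xend [0.0555 0.0557 0.0553 0.0557 0.0556 0.0556 0.0555 0.0555 0.0557 0.0557
 0.0553 0.0554]
yaw from end 0.11 from sides [-0.13  0.25] y -0.0267 0.0263
[ 0.5609 -0.2714  0.1043] [-2.6  1.3  6.6] [0.3  0.46 0.02]
```

Contact is made at the expected seated height, pressing with about 10 N. I'll ease the force a little, then open.

Call:
carry_out:
  motion: [0,0,-0.05,0,0,0,0,0,0,0,0,0,0,0,0,0,0,0,0,0,0,0,0,0,0,0,0,0,0,0]
  hand: 7.6

```text
clock: 11.82
tool_pos: [0.5609, -0.2714, 0.1037]
eef_rot: [0.992, -0.126, 0.0, 0.0]
contact_force: [0.1, 1.0, -0.2]
opening: 0.865
```

Call:
carry_out:
  motion: [0,0,-1,0,0,0,0,0,-3,0,0,0,0,0,-5,0,0,0,0,0,-6,0,0,0,-4,0,-5,0,0,0,-5,0,0,0,0,0,0,0,0,0,0,0]

```text
clock: 12.7
tool_pos: [0.4699, -0.2483, 0.3034]
eef_rot: [0.992, -0.127, -0.002, -0.0]
contact_force: [0.9, -0.8, -0.7]
opening: 0.864
```

Run:
```python
from h import *; from plant import monitor,snapshot
import pickle
st=monitor.get_state(); p=snapshot("wrist"); pickle.dump((st,p),open("w6.pkl","wb"))
print(st["clock"],st["tool_pos"],yaw(st),st["q"].round(2),st["opening"])
w=cloud(p,st); q=w.reshape(-1,3)
y=np.radians(-14.5); M=np.array([[np.cos(y),-np.sin(y)],[np.sin(y),np.cos(y)]])
loc=(q[:,:2]-[.5608,-.2717])@M; near=(abs(loc)<[.09,.06]).all(1)
m=near&(q[:,2]>.06)&(q[:,2]<.077); print("rack",m.sum(),rect(loc[m]))
Q=q[m&(abs(q[:,2]-.072)<.003)]; k=np.linalg.lstsq(np.c_[Q[:,:2]-[.5608,-.2717],np.ones(len(Q))],Q[:,2],rcond=None)[0]; print("tilt deg",np.degrees(k[:2]).round(2),"top z",k[2].round(4))
m=near&(q[:,2]>.040)&(q[:,2]<.052); print("guides",m.sum(),rect(loc[m]))
f=p["frame"][:,:,::-1]; uv=project(p,[[.5608,-.2717,.05]],st)[0].astype(int); print(uv)
g=f[max(uv[1]-120,0):uv[1]+120,max(uv[0]-120,0):uv[0]+120]; cv2.imwrite("pics/w6.png",cv2.resize(g,None,fx=2.4,fy=2.4,interpolation=cv2.INTER_CUBIC))
```

```text
12.7 [ 0.46991615 -0.24830977  0.30344326] -14.59812690488811 [ 0.43  0.56 -0.05  1.85  0.04  0.73 -1.47] 0.8642056405512935
rack 4969 (array([-0.0001,  0.0002]), array([112.1,  54.2]), -0.0)
tilt deg [ 0.17 -0.12] top z 0.0718
guides 909 (array([0.0003, 0.0001]), array([129.3,  72.3]), -0.0)
[316  98]
```

View pics/w6.png

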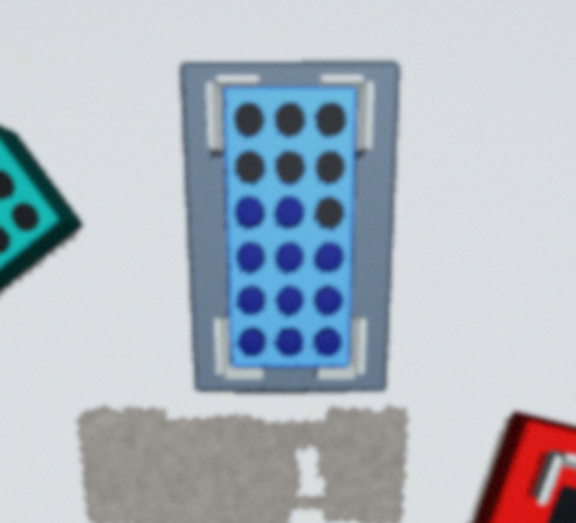

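The rack is seated flat and square. It is within about 0.4 mm of the guides' centre, with its top at 71.8 mm (72 expected), and it is released. Next is the lever, closing the fingers on the way.

Call:
carry_out:
  motion: [-2.5,-5.5,-0.5,0,0,0,-2.5,-5.5,-0.5,0,0,0,-2.5,-5.5,-0.5,0,0,0,-2.5,-5.5,-0.5,0,0,0,-2.5,-5.5,-0.5,0,0,0,-2.5,-5.5,-0.5,0,0,0,-2.5,-5.5,-0.5,0,0,0,-2.5,-5.5,-0.5,0,0,0]
  hand: 0

```text
clock: 13.75
tool_pos: [0.3921, 0.2302, 0.3431]
eef_rot: [0.992, -0.126, 0.001, -0.001]
contact_force: [0.0, 0.4, -0.4]
opening: 0.006
```

Call:
carry_out:
  motion: [-0.8,-4,0,0,0,0,0,0,0,0,0,-0.18,0,0,0,0,0,0,0,0,0,0,0,0]

```text
clock: 14.25
tool_pos: [0.3942, 0.2675, 0.3425]
eef_rot: [0.999, -0.039, 0.0, -0.0]
contact_force: [0.4, 0.3, -0.6]
opening: 0.005
```

Run:
```python
from h import *; from plant import monitor,snapshot
import pickle
st=monitor.get_state(); p=snapshot("wrist"); pickle.dump((st,p),open("w7.pkl","wb"))
print(st["clock"],st["tool_pos"],yaw(st),st["q"].round(2),st["opening"])
w=cloud(p,st); q=w.reshape(-1,3); near=(abs(q[:,0]-.53)<.15)&(abs(q[:,1]-.275)<.08)
for n,a,b in (("base",.012,.02),("top>.105",.105,.16),("mid",.06,.1)):
    m=near&(q[:,2]>a)&(q[:,2]<b); print(n,m.sum(),rect(q[m][:,:2]),np.median(q[m],0).round(4))
f=p["frame"][:,:,::-1]; cv2.imwrite("pics/w7.png",f)
```

```text
14.25 [0.39417435 0.26751337 0.34253223] -4.417604181928207 [-0.65  0.44 -0.07  1.95  0.04  0.75 -2.39] 0.0054652704753423475
base 4308 (array([0.5187, 0.2754]), array([176.2,  80. ]), -2.5) [0.542  0.2595 0.0158]
top>.105 2970 (array([0.4884, 0.2764]), array([79.8, 45.5]), -4.1) [0.4792 0.2768 0.1275]
mid 1292 (array([0.5547, 0.2805]), array([71.9, 55. ]), -12.1) [0.5635 0.2766 0.0867]
```

View pics/w7.png

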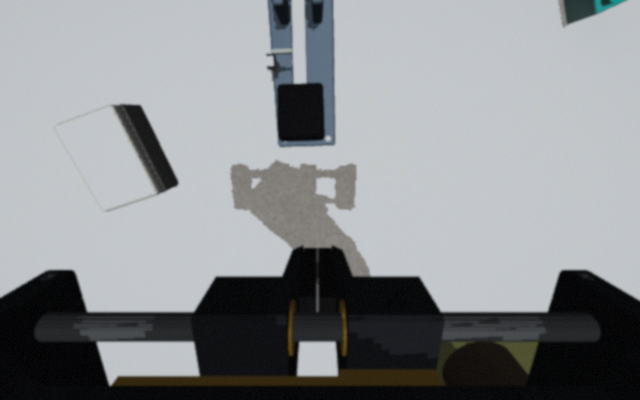

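The lever shows clearly: paddle at about (301,112), base end at (305,145), and the post with its mark at (272,60). Now its geometry.

Run:
```python
from h import *; import pickle
st,p=pickle.load(open("w7.pkl","rb")); w=cloud(p,st); d=p["frame"].max(2)<60
B=np.zeros((400,640),bool); B[75:150,270:335]=True
Q=w[d&B]; Q=Q[(Q[:,2]>.10)&(Q[:,2]<.16)]
c,s,a=rect(Q[:,:2]); A=np.c_[Q[:,:2]-c,np.ones(len(Q))]; k=np.linalg.lstsq(A,Q[:,2],rcond=None)[0]
r=abs(A@k-Q[:,2])<.002; k=np.linalg.lstsq(A[r],Q[r][:,2],rcond=None)[0]; c2,s2,a2=rect(Q[r][:,:2])
print("paddle",c2,s2,a2,"z",k[2].round(4),"slope deg",np.degrees(np.arctan(k[:2])).round(2),r.sum())
q=w[:150,240:350].reshape(-1,3); b=q[(q[:,2]>.012)&(q[:,2]<.02)]
# base edges in frame of guess yaw
L=[];Rr=[]
for x in np.arange(.45,.58,.01):
    sl=b[abs(b[:,0]-x)<.004]
    if len(sl)>5: L.append((x,sl[:,1].max())); Rr.append((x,sl[:,1].min()))
L,Rr=np.array(L),np.array(Rr); print(L.round(4)[:,1],Rr.round(4)[:,1]); print("yaw",np.degrees(np.arctan([np.polyfit(*L.T,1)[0],np.polyfit(*Rr.T,1)[0]])),"xmin",b[:,0].min())
y=np.radians(a2); ux=np.array([np.cos(y),np.sin(y)]); 
o=c2+.052*ux; h=o+.065*ux; pl=o-.065*ux
print("origin",o,"hinge",h,"level paddle",pl)
print(todo(st,(*(c2-.0*ux),.23),a2))
```

```text
paddle [0.4775 0.2777] [51.3 44.5] -2.4 z 0.1287 slope deg [-22.41   0.79] 2326
[0.3177 0.3179 0.3168 0.3173 0.3156 0.3158 0.3158 0.3148 0.3148 0.3088
 0.3082 0.3137 0.3123] [0.2383 0.2381 0.2386 0.238  0.2374 0.2367 0.2363 0.2355 0.235  0.2344
 0.234  0.2345 0.234 ]
yaw [-3.64390424 -2.47652063] xmin 0.42940101072136183
origin [0.52945439 0.27552247] hinge [0.59439737 0.27280055] level paddle [0.4645114  0.27824438]
(array([ 8.23, -1.66, 11.26]), array([-0.   , -0.   , -0.035]))
```

Call:
carry_out:
  motion: [3.65,-0.85,1,0,0,-0.035,3.65,-0.75,3,0,0,0,0,0,4,0,0,0,0,0,3.2,0,0,0,0,0,0,0,0,0,0,0,0,0,0,0]
  hand: 0
  grip_force: 20

```text
clock: 15.05
tool_pos: [0.4681, 0.2798, 0.2316]
eef_rot: [1.0, -0.02, 0.001, -0.0]
contact_force: [-0.8, 0.4, 0.3]
opening: 0.004
```

Run:
```python
from h import *; from plant import monitor,snapshot
st=monitor.get_state(); print(todo(st,(.468,.278,.142),-2.6),st["contact_force"].round(1),st["tool_pos"])
```

```text
(array([-0.02,  0.18,  8.96]), array([-0.001, -0.002,  0.006])) [-0.8  0.4  0.3] [0.46807553 0.27975227 0.23160325]
```

Call:
carry_out:
  motion: [0,0.15,1.5,0,0,0,0,0,1.5,0,0,0,0,0,0.8,0,0,0,0,0,0.8,0,0,0,0,0,0.8,0,0,0,0,0,0.6,0,0,0,0,0,0,0,0,0,0,0,0,0,0,0]

```text
clock: 16.05
tool_pos: [0.4671, 0.2782, 0.1706]
eef_rot: [1.0, -0.019, -0.0, 0.0]
contact_force: [-2.5, -0.4, 3.7]
opening: 0.005
```

Call:
carry_out:
  motion: [0,0,0.5,0,0,0,0,0,0.5,0,0,0,0,0,0.5,0,0,0,0,0,0.5,0,0,0,0,0,0.4,0,0,0,0,0,0,0,0,0,0,0,0,0,0,0]

```text
clock: 16.92
tool_pos: [0.466, 0.2782, 0.1463]
eef_rot: [1.0, -0.019, -0.001, 0.0]
contact_force: [-5.2, 0.9, 6.7]
opening: 0.003
```

Run:
```python
from h import *; from plant import monitor,snapshot
for i in range(3):
    st=monitor.get_state(); snapshot("top"); print(todo(st,(.468,.278,.142),-2.6),st["contact_force"].round(1),st["tool_pos"].round(4),st["moment"].round(2))
```

```text
(array([0.2 , 0.02, 0.43]), array([0.001, 0.002, 0.008])) [-5.2  0.9  6.7] [0.466  0.2782 0.1463] [ 0.17  1.08 -0.01]
(array([0.2 , 0.02, 0.44]), array([0.001, 0.002, 0.008])) [-5.2  0.7  5.2] [0.466  0.2782 0.1464] [0.15 1.06 0.01]
(array([0.2 , 0.01, 0.44]), array([0.001, 0.002, 0.008])) [-4.   0.2  5.5] [0.466  0.2782 0.1464] [0.11 1.05 0.03]
```

Call:
carry_out:
  motion: [-0.1,0,0.2,0,0,0,-0.1,0,0.2,0,0,0,0,0,0.04,0,0,0,0,0,0,0,0,0,0,0,0,0,0,0]

```text
clock: 17.7
tool_pos: [0.4655, 0.2782, 0.1423]
eef_rot: [1.0, -0.019, 0.0, -0.0]
contact_force: [-1.2, 0.1, 6.7]
opening: 0.007
```

Run:
```python
from h import *; from plant import monitor,snapshot
import pickle
st=monitor.get_state(); p=snapshot("wrist"); s=snapshot("scene"); t=snapshot("top")
pickle.dump((st,p,s,t),open("w8.pkl","wb"))
print(st["clock"],todo(st,(.468,.278,.142),-2.6),st["contact_force"].round(1),st["tool_pos"].round(4))
# arm: bright bar points between paddle and hinge, all cameras
y=np.radians(-2.6); ux=np.array([np.cos(y),np.sin(y)]); uy=np.array([-ux[1],ux[0]]); h=np.array([.5944,.2728])
for n,im,stt in (("wrist",p,st),("scene",s,None),("top",t,None)):
    w=cloud(im,stt).reshape(-1,3); lx=(w[:,:2]-h)@ux; ly=(w[:,:2]-h)@uy
    m=(lx>-.095)&(lx<-.02)&(abs(ly)<.006)&(w[:,2]>.05)&(w[:,2]<.12)
    if m.sum()>5: print(n,m.sum(),"slope",np.polyfit(lx[m],w[m][:,2],1).round(4),"z med",np.median(w[m][:,2]).round(4))
    m=(lx>-.16)&(lx<-.10)&(abs(ly)<.024)&(w[:,2]>.055)&(w[:,2]<.1)
    if m.sum()>5: print(n,"paddle",m.sum(),np.polyfit(lx[m],w[m][:,2],1).round(4),np.median(w[m][:,2]).round(4))
print(project(p,[[.53,.277,.08]],st),project(s,[[.53,.277,.08]]))
a=cv2.resize(p["frame"][:,:,::-1],(640,400))[:240,120:520]; b=s["frame"][150:250,350:450,::-1]
cv2.imwrite("pics/w8.png",cv2.hconcat([cv2.resize(a,(500,300)),cv2.resize(b,(300,300),interpolation=cv2.INTER_CUBIC)]))
```

```text
17.7 (array([0.25, 0.01, 0.03]), array([-0.   , -0.001,  0.007])) [-1.2  0.1  6.7] [0.4655 0.2782 0.1423]
wrist 3683 slope [0.0011 0.0747] z med 0.0747
wrist paddle 4718 [-0.3687  0.0383] 0.0776
scene 51 slope [-0.0306  0.0711] z med 0.0733
scene paddle 163 [-0.1753  0.0586] 0.0765
top 48 slope [0.0093 0.0763] z med 0.0758
top paddle 10 [-0.0523  0.0683] 0.0746
[[315.20147367 148.68609399]] [[406.64917377 194.12941383]]
```

View pics/w8.png

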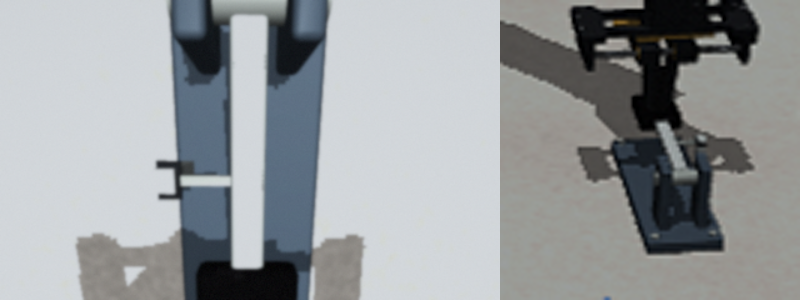

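The wrist depth on the bar gives a slope of 0.001 rad, so the arm is level, and the push of about 6.7 N matches the 7 N expected. I'll check once that it has settled and that the rack still sits right, then hand in.

Call:
carry_out:
  motion: [0,0,0,0,0,0,0,0,0,0,0,0,0,0,0,0,0,0,0,0,0,0,0,0]

```text
clock: 18.35
tool_pos: [0.4655, 0.2782, 0.1424]
eef_rot: [1.0, -0.019, 0.0, -0.0]
contact_force: [-1.7, -0.6, 7.3]
opening: 0.007
```

Run:
```python
from h import *; from plant import monitor,snapshot,workorder
st=monitor.get_state(); p=snapshot("wrist"); t=snapshot("top")
y=np.radians(-2.6); ux=np.array([np.cos(y),np.sin(y)]); uy=np.array([-ux[1],ux[0]]); h=np.array([.5944,.2728])
w=cloud(p,st).reshape(-1,3); lx=(w[:,:2]-h)@ux; ly=(w[:,:2]-h)@uy
m=(lx>-.095)&(lx<-.02)&(abs(ly)<.006)&(w[:,2]>.05)&(w[:,2]<.12); s=np.polyfit(lx[m],w[m][:,2],1)[0]
q=cloud(t).reshape(-1,3); r=(abs(q[:,0]-.561)<.08)&(abs(q[:,1]+.272)<.06)&(q[:,2]>.063)&(q[:,2]<.1)
print(st["clock"],st["tool_pos"].round(4),st["contact_force"].round(1),"slope",s.round(4),"rack",rect(q[r][:,:2]),np.median(q[r][:,2]).round(4))
if abs(s)<.02: print(workorder.finish_job())
```

```text
18.35 [0.4655 0.2782 0.1424] [-1.7 -0.6  7.3] slope 0.0016 rack (array([ 0.5625, -0.273 ]), array([113.1,  55.1]), -14.9) 0.0744
the job is handed in; nothing more can be done
None
```

The long blue vial rack is in the slate reader and let go. I handed the job in at about 18.5 s, with the closed fingertips still holding the lever level.

- **Rack:** I set it down gently, with about 10 N at contact. A close look after release showed it within about 0.4 mm of the guides' centre, square, tilted less than 0.2°, with its top at 71.8 mm (72 expected).
- **Lever:** The arm's slope read 0.0016 rad at the end, with about 7.3 N holding it up. I went down to level only and kept well clear of the bottom stop.
- **One disagreement:** The overhead camera put the rack about 2 mm off the wrist camera, both sideways and in height. It had shown the same sideways shift for the empty reader, so I take it as the camera's calibration error rather than the rack moving.
- **Not rechecked:** I didn't measure the bystanders again at the end. My planned paths kept clear of them, and I saw no unexpected contact force.

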